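# Slide the soap board's length stop back

## Robot

A 7-joint arm with a two-finger parallel gripper is mounted at the origin on the work surface. World frame = base frame: x ahead of the robot, y to its left, z up, the work surface at z = 0. Lengths are in m, angles in rad, forces in N, time in s.
With the tool pointing down it reaches from about 0.4 to 0.925 m from the base axis. Payload 4.1 kg.
Tool frame: the origin (TCP) lies midway between the tips of the shut fingers; the grasp point (between the pads) lies 19 mm behind it (r.grip_point_offset is the distance from the TCP to the grasp point, in m); z points along the fingers, y is the line along which they close (so a half turn about z gives the same grasp; the last joint's range is limited). The gripper opens to 85 mm and grips with 20 to 120 N. Pads are 22 mm wide; open, the fingers measure 114 mm over their backs; the gripper's body (76 mm by 85 mm) begins 54 mm behind the grasp point. The pads swing forward as they close: fully open they stand 13 mm farther back than shut.
Start: joints at [1.237, 0.398, 0.045, 1.537, -0.019, 1.207, -0.051], TCP at [0.151, -0.632, 0.231] pointing down, gripper open.
Joint ranges: [-2.82, 2.82], [-0.49, 2.23], [-1.37, 1.46], [0, 2.46], [-1.36, 4.5], [0.23, 2], [-2.94, 2.94]. Speed limits (rad/s): [2.57, 2.57, 3.14, 3.14, 3.14, 3.14, 3.14].

## Interface

Orientations are given as a rotation vector (axis times angle).
In Python, from rig import r gives the robot as it stands.
- The arm moves only by the tool carry_out, never from a script. Its argument "commands" is a list of rows, each a list of 7 numbers: the closure, from 0 (fully open) to 1 (shut), then the shift along the tool's x, y, z in m, then the turn, a rotation vector about the tool's x, y, z in degrees. A call has 1 to 20 rows; each row shifts and turns the commanded pose from where the row before left it, along the tool's axes as they then stand; what a row does not reach is not made up. A row lasts 1/10 s, in which the tool goes at most 50 mm and 8.59 degrees, less where a joint would pass 70% of its speed; a pose out of reach is approached as far as the arm can. A call with a gripper value outside its range is refused whole. The fingers move at their own pace and stop on an object; "force" is the grip in N (left out, the last holds). Time passes only in rows, so rows that do not move let the fingers close. It gives the time, the measured TCP pose, the force, the opening and the grip force at its end, in the units of the state.
- r.observe(): the state, without advancing time (a new reading comes with each control period).
- r.capture(name): name is "side" or "top" or "wrist"; returns a dict with "frame" (480x640x3 uint8, red, green, blue), "intrinsics" (3x3 intrinsics, pixels), "R" (3x3) and "t" (3): a world point X has camera coordinates R X + t; the wrist camera has in their place "hand_eye" (4x4, takes a point from camera to tool coordinates, whose origin is the TCP and whose axes are the flange's). Camera axes: x right, y down, z forward; pixel columns grow to the right and rows downward; lengths in m; the calibration is good to about 2 mm. A picture is of the moment at which its call begins: read the wrist's pose just before it. There is no depth.
- r.close_job(): hands the job in; it is judged then, once.
The state is a dict: "time_s": time; "qpos": joint angles; "dq": joint speeds; "joint_efforts": joint torques, N m; "ee_pos": TCP position; "eef_rot": TCP orientation; "contact_force": force on the tool from outside, world axes, zero at the start; "moment": the same for the moment, N m; "finger_gap": opening from 0.0 (shut) to 1.0 (fully open); "finger_force": force on a finger pad.
Only numpy, scipy, OpenCV 4.12 (cv2) and the standard library are available. Lean on these libraries where they do the work, as an engineer would, in place of code of your own. Each camera call takes 0.05 s, during which the arm holds its last target. There are 200 camera calls.

## Task

Longer soap bars are to be cut next, so open up the cutting board's length stop: with a fingertip press the release button on top of the stop and, keeping it down, push the stop back along its bar until it is fully home against the wooden end block. Then let go, so that the button springs up and the stop is locked there, and move clear. Do not force the stop or its button, and leave the soap loaf and the other things lying around where they are.

Things in the scene. Friction and masses are not known exactly. Their poses are not given: they have to be found in the camera images.
- board: Plywood soap-cutting board, fixed, 400 x 120 x 12 mm. Origin: centre of its underside, on the table; +x runs along the steel bar towards home (the way to push the stop), y across, z up. 57 mm high fence at the -x end. Bar 18 mm wide, top 42 mm above the table, x -48 to +180 mm, 12 mm pitch ratchet teeth below. Wooden end block at the +x end, 80 mm wide, 58 mm high, near face at x = +166 mm.
- stop (a joint): Place of the aluminium sliding stop on the bar, m: 0 nearest the fence, 0.12 fully home with its back at the end block; starts at 0 to 0.06. Slides with 2.5 N friction while the release is down; otherwise the ratchet stops it within one tooth (12 mm) on the way home. Cannot be lifted. 80 mm long, 62 wide on top (92 at the low front face), deck 50 mm above the table, an upright plate across it.
- release (a joint): How far the release button is pressed, m: 0 up (locked), 0.009 fully down; the ratchet is free from 0.006. Moves straight down, rides with the stop. Spring: 3 N at first, 7 N fully down. Keep it down during the whole push, or the ratchet catches again. At the start it may rest 0.005 down on a tooth's crest; it then pops up once the stop has moved a few mm.
- button (a point): Centre of the top of the release button, a flat black ribbed pad on the stop, 34 mm along the bar x 50 mm across; 62 mm above the table when up, 53 when fully down (12 and 3 mm above the deck). Board's axes. The face of the upright is 20 mm from here along the board's +x, 3 mm beyond the pad's edge.
- upright (a point): Upright plate of the stop: middle of the top edge of its face towards the button (the board's -x); 100 mm above the table. Plate 62 mm wide across the bar, 14 mm thick, rising 38 mm above the raised button. A finger that holds the button down pushes on this face to slide the stop home. Board's axes.
- loaf: Block of cream-coloured soap, 80 x 70 x 60 mm high, 0.34 kg, lying loose on the board (underside 12 mm above the table) between the fence and the stop. Origin: centre of its underside. Not to be moved.
- soap_bar: Loose bar of soap, 65 x 55 x 30 mm high, on the table beside the board. Origin: centre of its underside. Not to be moved.
- curl: Thin rolled soap tube standing upright on the table, 28 mm across, 75 mm high, easily knocked over. Origin: centre of its underside. Not to be moved.
- scraper: Scraper with a black handle and a flat steel blade, 280 mm long, 65 mm wide, 20 mm high, lying loose on the table beside the board. Origin: on its underside near the middle. Not to be moved.

How it is judged:
By the outcome, as a careful person would: the job done as asked, in the order asked, and still so for the second after the job is handed in, with the robot touching nothing.
It also fails if it takes over 38 s, if anything falls off the work surface, if the arm or the gripper's body presses on something with over 40 N, if the wrist force passes 120 N, or if a joint passes its speed limit or range.

## Working session

There is one attempt and no reset: what is moved stays moved. The work goes in short steps, Python scripts to look and compute and a tool call to move; the robot and the scene stay as the last step left them, time stands still between calls to the robot, and variables do not carry over. Pictures are saved under pics/ and viewed, at most 10 in all, crops included, and the job is handed in when it is done.

Besides the shell and the picture viewer there is one more tool, called after "Request:" as name(argument=value, ...), one argument or row to a line, values as JSON. carry_out: Moves the arm, as the interface text tells. Its arguments: {"type":"object","properties":{"commands":{"type":"array","items":{"type":"array","items":{"type":"number"}}},"force":{"type":"number"}},"required":["commands"]}

```bash
mkdir -p pics; python3 - <<'E'
from rig import r
import cv2,pickle
d={}
for n in("side","top"):
    c=r.capture(n);d[n]=c
    cv2.imwrite(f"pics/{n}0.png",c["frame"][:,:,::-1])
pickle.dump(d,open("c0.pkl","wb"))
s=r.observe();print(s)
E
```

```text
{'time_s': 0.1, 'qpos': array([ 1.2369837 ,  0.39912558,  0.04504483,  1.53774273, -0.01870023,
        1.20692724, -0.05070606]), 'dq': array([ 0.00082047, -0.00381359,  0.00067159, -0.00335253,  0.00019285,
       -0.00017308, -0.00017393]), 'joint_efforts': array([ 4.18161668e-03, -4.76269305e+01,  1.37045816e+00, -2.54950780e+01,
        1.19648891e-02,  5.08633704e-03, -1.22387894e-05]), 'ee_pos': array([ 0.15111532, -0.63160087,  0.23036767]), 'eef_rot': array([-3.11820937e+00, -3.67944207e-01,  5.23879528e-04]), 'contact_force': array([-0.0259112 ,  0.0948017 ,  0.23198542]), 'moment': array([-0.0001076 ,  0.00579852, -0.00604304]), 'finger_force': 0.0, 'finger_gap': 0.9988207615484395}
```

View pics/side0.png

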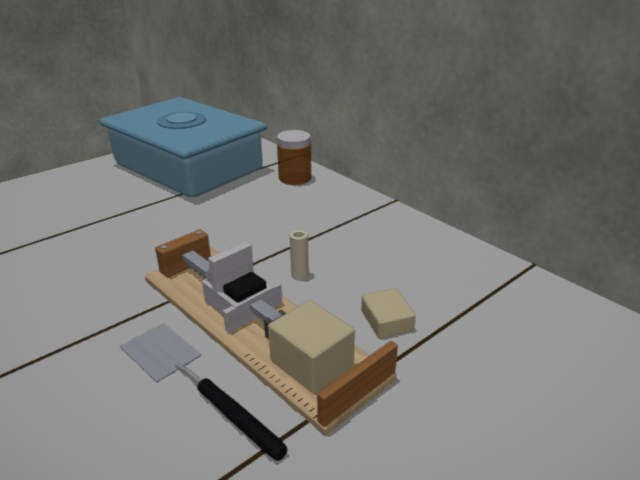

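View pics/top0.png

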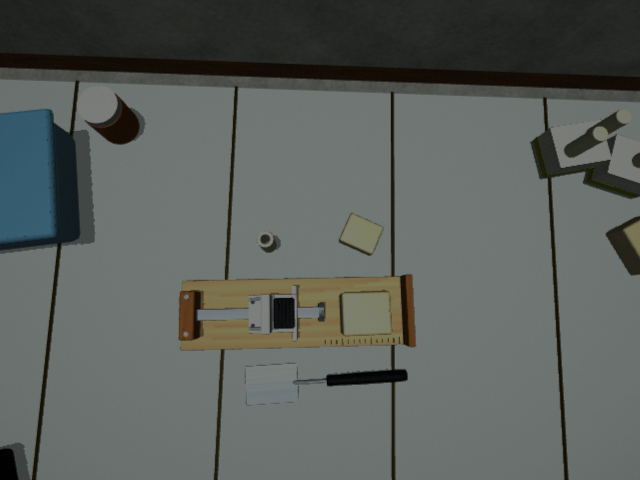

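The board lies with home to the left in the top view: end block at about (188,315), stop at (272,313), button at (285,313). The curl is at (267,240) and the scraper at (325,382). I'll enlarge these areas next.

```bash
python3 - <<'E'
import cv2,pickle,numpy as np
d=pickle.load(open("c0.pkl","rb"))
f=d["top"]["frame"][:,:,::-1]
a=f[270:360,170:330]; cv2.imwrite("pics/topc.png",cv2.resize(a,None,fx=5,fy=5,interpolation=cv2.INTER_CUBIC))
f=d["side"]["frame"][:,:,::-1]
a=f[220:340,140:300]; cv2.imwrite("pics/sidec.png",cv2.resize(np.clip(a*1.5,0,255).astype('uint8'),None,fx=5,fy=5,interpolation=cv2.INTER_CUBIC))
for n in d:
    c=d[n];print(n,-c["R"].T@c["t"],c["R"].round(3).tolist(),c["intrinsics"].tolist())
E
```

```text
side [ 0.21584633 -0.47560241  0.49070606] [[0.748, -0.664, 0.006], [-0.344, -0.395, -0.851], [0.568, 0.634, -0.524]] [[545.8203444902268, 0.0, 331.16825620863153], [0.0, 545.8203444902268, 241.39510628795514], [0.0, 0.0, 1.0]]
top [0.53806672 0.0052108  0.79054349] [[0.021, -0.999, 0.033], [-0.989, -0.025, -0.144], [0.145, -0.03, -0.989]] [[437.1127591057031, 0.0, 320.2243847692998], [0.0, 437.1127591057031, 241.2398605095976], [0.0, 0.0, 1.0]]
```

View pics/topc.png

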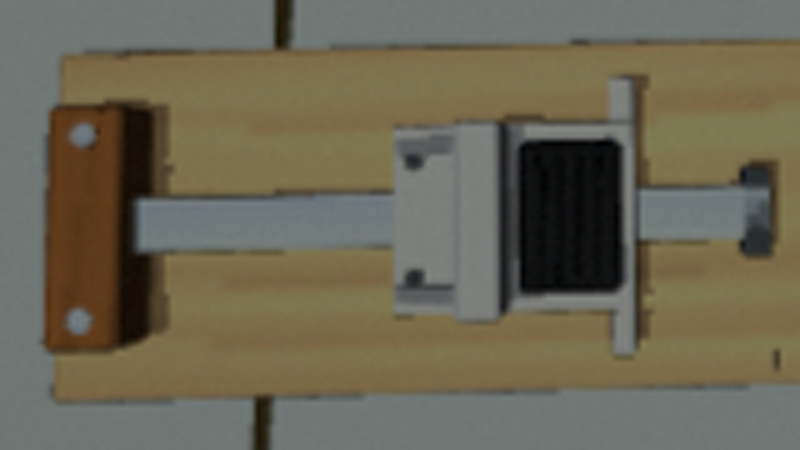

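View pics/sidec.png

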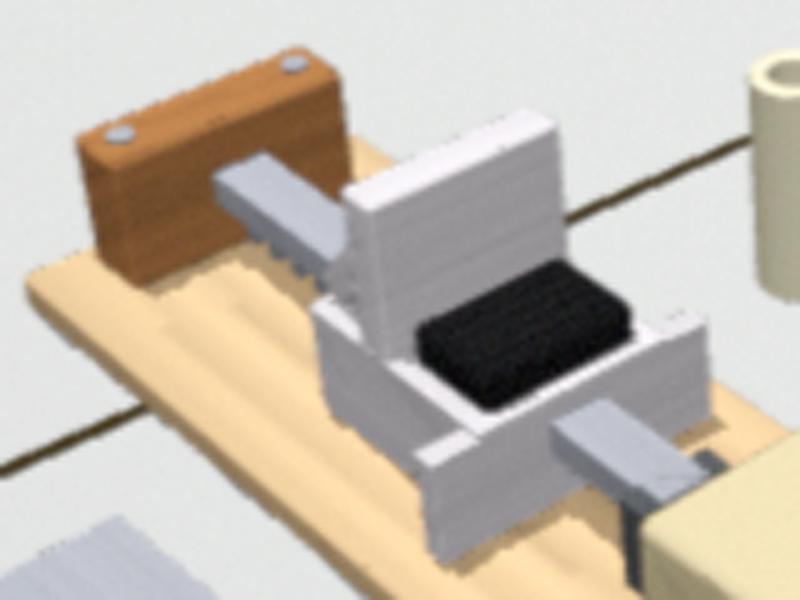

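The top crop gives the button corners (521,141), (622,143), (619,292) and (519,290). The upright's top face edge runs (502,122) to (499,320), and the end block's near top edge (122,106) to (117,348). The side crop gives the upright's front top edge, (372,212) to (558,125), and the button's top corners, about (420,325), (560,262), (630,305) and (490,385).

```bash
cat > h.py <<'E'
import numpy as np
def ray(c,uv,z):
    K,R,t=c["intrinsics"],c["R"],c["t"]
    o=-R.T@t; d=R.T@np.linalg.inv(K)@np.array([uv[0],uv[1],1.])
    return o+d*(z-o[2])/d[2]
E
python3 - <<'E'
import pickle,numpy as np
from h import ray
d=pickle.load(open("c0.pkl","rb"))
T=lambda x,y,z:ray(d["top"],(170+(x+.5)/5-.5,270+(y+.5)/5-.5),z)
S=lambda x,y,z:ray(d["side"],(140+(x+.5)/5-.5,220+(y+.5)/5-.5),z)
for n,p,z in [("board end",[(62,57),(53,400)],.012),("block near",[(122,106),(117,348)],.058),("upright",[(502,122),(499,320)],.1),
  ("bar far",[(135,199),(740,187)],.042),("bar near",[(135,250),(740,238)],.042),
  ("btn.062",[(521,141),(622,143),(619,292),(519,290)],.062),("front face deck",[(636,77),(634,354)],.05)]:
    P=np.array([T(*q,z) for q in p]); print(n,P[:,:2].round(4).tolist(),P.mean(0).round(4))
for n,p,z in [("S upright",[(372,212),(558,125)],.1),("S btn",[(420,325),(560,262),(630,305),(490,385)],.062),("S btn.057",[(420,325),(560,262),(630,305),(490,385)],.057),("S block top",[(125,165),(338,70)],.058)]:
    P=np.array([S(*q,z) for q in p]); print(n,P[:,:2].round(4).tolist(),P.mean(0).round(4))
a=T(135,225,.042);b=T(740,212,.042);v=(a-b);print("home yaw deg",np.degrees(np.arctan2(v[1],v[0])))
F=lambda u,v,z:ray(d["top"],(u,v),z)[:2].round(3)
print("curl",F(266,238,.075),"loaf",F(340,292,.072),F(391,291,.072),"soapbar",F(361,233,.03),"scraper",F(272,383,.01),F(406,375,.02))
from scipy.spatial.transform import Rotation as Ro
print(Ro.from_rotvec([-3.11820937e+00,-3.67944207e-01,5.2e-4]).as_matrix().round(3))
E
```

```text
board end [[0.5755, 0.2234], [0.4579, 0.2187]] [0.5167 0.221  0.012 ]
block near [[0.5576, 0.1898], [0.4794, 0.1866]] [0.5185 0.1882 0.058 ]
upright [[0.5541, 0.0612], [0.4934, 0.0598]] [0.5237 0.0605 0.1   ]
bar far [[0.5271, 0.1876], [0.5353, -0.0153]] [0.5312 0.0861 0.042 ]
bar near [[0.5103, 0.1866], [0.5183, -0.0157]] [0.5143 0.0854 0.042 ]
btn.062 [[0.5489, 0.0578], [0.5489, 0.0245], [0.5006, 0.0241], [0.5006, 0.0567]] [0.5248 0.0408 0.062 ]
front face deck [[0.5713, 0.0208], [0.48, 0.0188]] [0.5256 0.0198 0.05  ]
S upright [[0.4922, 0.0583], [0.5522, 0.0619]] [0.5222 0.0601 0.1   ]
S btn [[0.5003, 0.0552], [0.5448, 0.055], [0.5474, 0.026], [0.4997, 0.021]] [0.5231 0.0393 0.062 ]
S btn.057 [[0.5036, 0.0614], [0.5486, 0.0612], [0.5513, 0.0318], [0.5031, 0.0268]] [0.5266 0.0453 0.057 ]
S block top [[0.4807, 0.1843], [0.5555, 0.1909]] [0.5181 0.1876 0.058 ]
home yaw deg 92.37954857558513
curl [0.646 0.073] loaf [ 0.56  -0.051] [ 0.564 -0.135] soapbar [ 0.666 -0.09 ] scraper [0.404 0.059] [ 0.423 -0.17 ]
[[ 0.973  0.233 -0.001]
 [ 0.233 -0.973  0.002]
 [-0.    -0.002 -1.   ]]
```

Both views agree. The button, which is up, is at (0.524, 0.040), home yaw is 92.4° and the remaining travel is about 88 mm. I'll swing over on an arc with the fingers shut. The tool's x is tangential and its y radial, so constant rows do it.

Request:
carry_out(
  commands=[
    [1, 0.04, -0.006, 0, 0, 0, -3.95],
    [1, 0.04, -0.006, 0, 0, 0, -3.95],
    [1, 0.04, -0.006, 0, 0, 0, -3.95],
    [1, 0.04, -0.006, 0, 0, 0, -3.95],
    [1, 0.04, -0.006, 0, 0, 0, -3.95],
    [1, 0.04, -0.006, 0, 0, 0, -3.95],
    [1, 0.04, -0.006, 0, 0, 0, -3.95],
    [1, 0.04, -0.006, 0, 0, 0, -3.95],
    [1, 0.04, -0.006, 0, 0, 0, -3.95],
    [1, 0.04, -0.006, 0, 0, 0, -3.95],
    [1, 0.04, -0.006, 0, 0, 0, -3.95],
    [1, 0.04, -0.006, 0, 0, 0, -3.95],
    [1, 0.04, -0.006, 0, 0, 0, -3.95],
    [1, 0.04, -0.006, 0, 0, 0, -3.95],
    [1, 0.04, -0.006, 0, 0, 0, -3.95],
    [1, 0.04, -0.006, 0, 0, 0, -3.95],
    [1, 0.04, -0.006, 0, 0, 0, -3.95],
    [1, 0.04, -0.006, 0, 0, 0, -3.95],
    [1, 0.04, -0.006, 0, 0, 0, -3.95],
    [1, 0, 0, 0, 0, 0, 0],
  ],
)

```text
time_s: 2.1
ee_pos: [0.5343, -0.0212, 0.2314]
eef_rot: [-2.235, -2.204, -0.004]
contact_force: [0.4, -0.4, 0.2]
finger_gap: 0.002
finger_force: 0.0
```

```bash
cat >> h.py <<'E'
from scipy.spatial.transform import Rotation as Ro
def todo(s,xy,z,yaw=92.4):
    """shift in tool axes to world target and turn to tool x at yaw, z down"""
    y=np.radians(yaw);G=np.array([[np.cos(y),np.sin(y),0],[np.sin(y),-np.cos(y),0],[0,0,-1]])
    M=Ro.from_rotvec(s["eef_rot"])
    R=M.as_matrix()
    print("t",s["time_s"],"pos",s["ee_pos"].round(4),"F",s["contact_force"].round(2),"gap",round(s["finger_gap"],3))
    print("shift mm",(R.T@(np.array([*xy,z])-s["ee_pos"])*1e3).round(1),"turn",np.degrees((M.inv()*Ro.from_matrix(G)).as_rotvec()).round(2))
E
python3 - <<'E'
from rig import r
from h import *
todo(r.observe(),(0.5235,0.043),.13)
E
```

```text
t 2.1 pos [ 0.5343 -0.0212  0.2314] F [ 0.38 -0.44  0.16] gap 0.002
shift mm [ 63.7 -11.7 101.6] turn [-0.01 -0.2  -3.22]
```

Request:
carry_out(
  commands=[
    [1, 0, 0, 0, 0, -0.2, -3.2],
    [1, 0.032, -0.006, 0, 0, 0, 0],
    [1, 0.032, -0.006, 0.01, 0, 0, 0],
    [1, 0, 0, 0.03, 0, 0, 0],
    [1, 0, 0, 0.03, 0, 0, 0],
    [1, 0, 0, 0.03, 0, 0, 0],
    [1, 0, 0, 0.03, 0, 0, 0],
    [1, 0, 0, 0.025, 0, 0, 0],
    [1, 0, 0, 0, 0, 0, 0],
    [1, 0, 0, 0, 0, 0, 0],
    [1, 0, 0, 0, 0, 0, 0],
  ],
)

```text
time_s: 3.2
ee_pos: [0.5223, 0.0341, 0.0775]
eef_rot: [2.185, 2.251, -0.001]
contact_force: [1.2, 0.1, -0.0]
finger_gap: -0.001
finger_force: 0.0
```

```bash
python3 - <<'E'
from rig import r
from h import *
import cv2
s=r.observe();todo(s,(0.5235,0.043),.0545)
f=r.capture("side")["frame"][:,:,::-1][180:340,140:300]
cv2.imwrite("pics/side1.png",cv2.resize(np.clip(f*1.4,0,255).astype('uint8'),None,fx=3.7,fy=3.7,interpolation=cv2.INTER_CUBIC))
E
```

```text
t 3.2 pos [0.5223 0.0341 0.0775] F [ 1.23  0.06 -0.04] gap -0.001
shift mm [ 8.9  1.4 22.9] turn [ 0.14  0.2  -0.71]
```

View pics/side1.png

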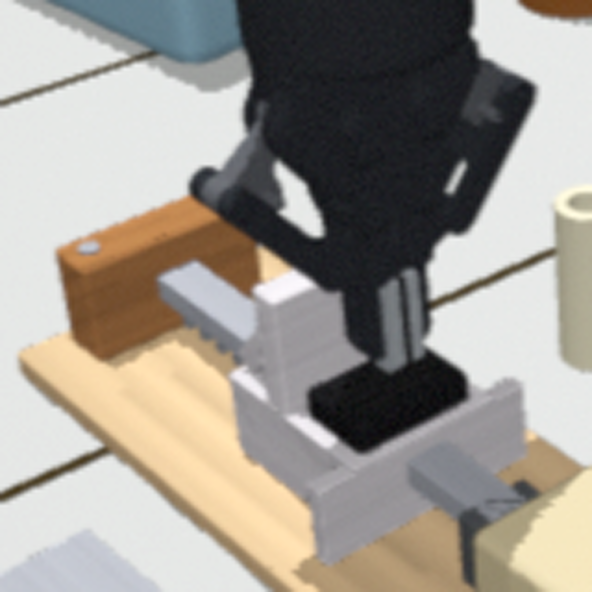

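The shut fingertips stand above the pad at about (400,360), before the upright's face and clear of everything else. Next I'll shift 7 mm towards the upright and press down.

Request:
carry_out(
  commands=[
    [1, 0.004, 0.001, 0, 0, 0, -0.7],
    [1, 0.004, 0, 0.004, 0, 0, 0],
    [1, 0, 0, 0.004, 0, 0, 0],
    [1, 0, 0, 0.004, 0, 0, 0],
    [1, 0, 0, 0.003, 0, 0, 0],
    [1, 0, 0, 0, 0, 0, 0],
    [1, 0, 0, 0, 0, 0, 0],
    [1, 0, 0, 0, 0, 0, 0],
  ],
)

```text
time_s: 4.05
ee_pos: [0.5216, 0.042, 0.0611]
eef_rot: [2.173, 2.266, -0.005]
contact_force: [-2.0, -0.1, 2.3]
finger_gap: -0.0
finger_force: 1.5
```

Request:
carry_out(
  commands=[
    [1, 0, 0, 0.002, 0, 0, 0],
    [1, 0, 0, 0.002, 0, 0, 0],
    [1, 0, 0, 0.002, 0, 0, 0],
    [1, 0, 0, 0, 0, 0, 0],
    [1, 0, 0, 0, 0, 0, 0],
    [1, 0, 0, 0, 0, 0, 0],
  ],
)

```text
time_s: 4.65
ee_pos: [0.5217, 0.042, 0.0551]
eef_rot: [2.173, 2.266, -0.005]
contact_force: [-1.9, -0.9, 6.3]
finger_gap: 0.001
finger_force: 2.9
```

Request:
carry_out(
  commands=[
    [1, 0, 0, 0.0007, 0, 0, 0],
    [1, 0.002, 0, 0, 0, 0, 0],
    [1, 0.002, 0, 0, 0, 0, 0],
    [1, 0.002, 0, 0, 0, 0, 0],
    [1, 0.002, 0, 0, 0, 0, 0],
    [1, 0.002, 0, 0, 0, 0, 0],
    [1, 0.002, 0, 0, 0, 0, 0],
    [1, 0.002, 0, 0, 0, 0, 0],
    [1, 0.002, 0, 0, 0, 0, 0],
  ],
)

```text
time_s: 5.55
ee_pos: [0.5211, 0.0564, 0.0543]
eef_rot: [2.173, 2.264, -0.007]
contact_force: [-2.0, -2.7, 6.7]
finger_gap: -0.0
finger_force: 3.1
```

Request:
carry_out(
  commands=[
    [1, 0.004, 0, 0, 0, 0, 0],
    [1, 0.004, 0, 0, 0, 0, 0],
    [1, 0.004, 0, 0, 0, 0, 0],
    [1, 0.004, 0, 0, 0, 0, 0],
    [1, 0.004, 0, 0, 0, 0, 0],
    [1, 0.004, 0, 0, 0, 0, 0],
    [1, 0.004, 0, 0, 0, 0, 0],
    [1, 0.004, 0, 0, 0, 0, 0],
    [1, 0.004, 0, 0, 0, 0, 0],
    [1, 0.004, 0, 0, 0, 0, 0],
  ],
)

```text
time_s: 6.55
ee_pos: [0.5193, 0.0964, 0.0542]
eef_rot: [2.173, 2.264, -0.007]
contact_force: [-2.3, -2.7, 6.5]
finger_gap: -0.001
finger_force: 3.1
```

```bash
python3 - <<'E'
from rig import r
from h import *
import cv2
s=r.observe();todo(s,(0.5235,0.043),.0545)
f=r.capture("side")["frame"][:,:,::-1][180:340,140:300]
cv2.imwrite("pics/side2.png",cv2.resize(np.clip(f*1.4,0,255).astype('uint8'),None,fx=3.7,fy=3.7,interpolation=cv2.INTER_CUBIC))
E
```

```text
t 6.55 pos [0.5193 0.0964 0.0542] F [-2.35 -2.7   6.5 ] gap -0.001
shift mm [-53.6   2.   -0. ] turn [-0.05  0.34 -0.04]
```

View pics/side2.png

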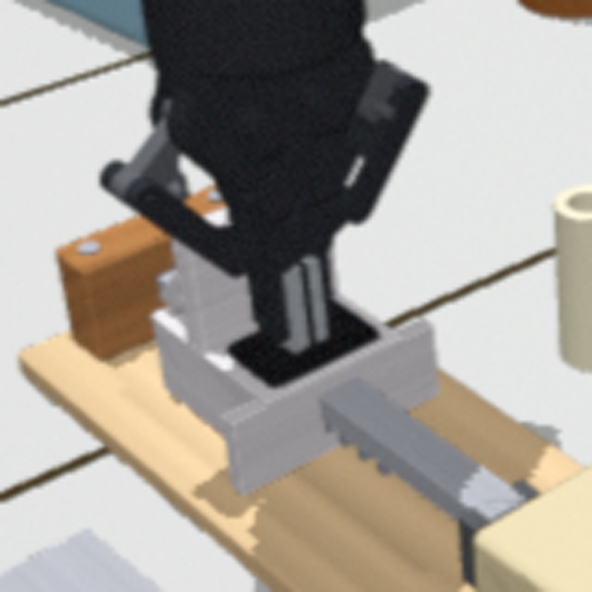

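The stop is sliding home with the button down. I'll push 34 mm more, then creep.

Request:
carry_out(
  commands=[
    [1, 0.004, 0, 0, 0, 0, 0],
    [1, 0.004, 0, 0, 0, 0, 0],
    [1, 0.004, 0, 0, 0, 0, 0],
    [1, 0.004, 0, 0, 0, 0, 0],
    [1, 0.004, 0, 0, 0, 0, 0],
    [1, 0.004, 0, 0, 0, 0, 0],
    [1, 0.003, 0, 0, 0, 0, 0],
    [1, 0.003, 0, 0, 0, 0, 0],
    [1, 0.002, 0, 0, 0, 0, 0],
    [1, 0.002, 0, 0, 0, 0, 0],
    [1, 0, 0, 0, 0, 0, 0],
  ],
)

```text
time_s: 7.7
ee_pos: [0.5182, 0.1301, 0.0541]
eef_rot: [2.172, 2.264, -0.007]
contact_force: [-1.9, -3.6, 6.3]
finger_gap: 0.002
finger_force: 3.1
```

Request:
carry_out(
  commands=[
    [1, 0.001, 0, 0, 0, 0, 0],
    [1, 0.001, 0, 0, 0, 0, 0],
    [1, 0.001, 0, 0, 0, 0, 0],
    [1, 0.001, 0, 0, 0, 0, 0],
    [1, 0, 0, 0, 0, 0, 0],
  ],
)

```text
time_s: 8.2
ee_pos: [0.5187, 0.1334, 0.0542]
eef_rot: [2.172, 2.262, -0.007]
contact_force: [-1.0, -4.2, 6.7]
finger_gap: 0.001
finger_force: 3.1
```

Request:
carry_out(
  commands=[
    [1, 0.001, 0, 0, 0, 0, 0],
    [1, 0.001, 0, 0, 0, 0, 0],
    [1, 0, 0, 0, 0, 0, 0],
  ],
)

```text
time_s: 8.5
ee_pos: [0.5188, 0.1351, 0.0542]
eef_rot: [2.172, 2.262, -0.007]
contact_force: [-0.7, -5.6, 6.1]
finger_gap: 0.001
finger_force: 3.1
```

Request:
carry_out(
  commands=[
    [1, 0.001, 0, 0, 0, 0, 0],
    [1, 0.001, 0, 0, 0, 0, 0],
    [1, 0, 0, 0, 0, 0, 0],
  ],
)

```text
time_s: 8.8
ee_pos: [0.5188, 0.1351, 0.0542]
eef_rot: [2.172, 2.259, -0.011]
contact_force: [-1.5, -7.3, 8.2]
finger_gap: -0.0
finger_force: 3.1
```

```bash
python3 - <<'E'
from rig import r
from h import *
import cv2
f=r.capture("side")["frame"][:,:,::-1][210:310,140:260]
g=r.capture("top")["frame"][:,:,::-1][270:360,170:290]
f,g=[cv2.resize(np.clip(a*1.4,0,255).astype('uint8'),None,fx=k,fy=k,interpolation=cv2.INTER_CUBIC) for a,k in((f,3.3),(g,3.3))]
h=max(len(f),len(g));cv2.imwrite("pics/both3.png",np.hstack([cv2.copyMakeBorder(a,0,h-len(a),0,0,0) for a in(f,g)]))
E
```

```text
(no output)
```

View pics/both3.png

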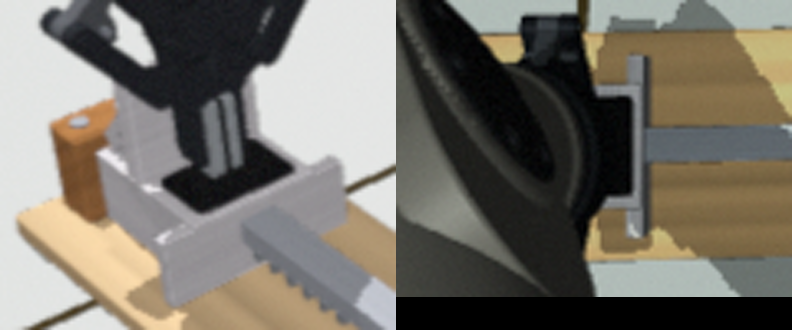

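It has stopped dead: 2 mm commanded gave no motion and the push rose to 7 N, with the button still about 8 mm down. So it's at the end. I'll lift straight up to let the button spring, then back away from the upright, rise and clear the camera view.

Request:
carry_out(
  commands=[
    [1, 0, 0, -0.003, 0, 0, 0],
    [1, 0, 0, -0.003, 0, 0, 0],
    [1, 0, 0, -0.003, 0, 0, 0],
    [1, 0, 0, -0.003, 0, 0, 0],
    [1, -0.002, 0, -0.004, 0, 0, 0],
    [1, -0.004, 0, -0.006, 0, 0, 0],
    [1, -0.004, 0, -0.02, 0, 0, 0],
    [1, 0, 0, -0.04, 0, 0, 0],
    [1, 0, 0, -0.04, 0, 0, 0],
    [1, 0, 0, -0.04, 0, 0, 0],
    [1, -0.04, 0, 0, 0, 0, 0],
    [1, -0.04, 0, 0, 0, 0, 0],
    [1, -0.04, 0, 0, 0, 0, 0],
    [1, -0.04, 0, 0, 0, 0, 0],
    [1, -0.04, 0, 0, 0, 0, 0],
    [1, -0.04, 0, 0, 0, 0, 0],
    [1, -0.04, 0, 0, 0, 0, 0],
    [1, -0.04, 0, 0, 0, 0, 0],
    [1, 0, 0, 0, 0, 0, 0],
    [1, 0, 0, 0, 0, 0, 0],
  ],
)

```text
time_s: 10.9
ee_pos: [0.5319, -0.1892, 0.2174]
eef_rot: [2.174, 2.264, -0.001]
contact_force: [0.1, 1.0, 0.6]
finger_gap: -0.001
finger_force: 0.0
```

```bash
python3 - <<'E'
from rig import r
from h import *
import cv2
f=r.capture("side")["frame"][:,:,::-1]
t=r.capture("top")["frame"][:,:,::-1]
cv2.imwrite("pics/full_top4.png",t);cv2.imwrite("pics/full_side4.png",f)
f=f[210:310,140:260];g=t[270:360,170:260]
f,g=[cv2.resize(np.clip(a*1.4,0,255).astype('uint8'),None,fx=k,fy=k,interpolation=cv2.INTER_CUBIC) for a,k in((f,3),(g,4.8))]
h=max(len(f),len(g));cv2.imwrite("pics/both4.png",np.hstack([cv2.copyMakeBorder(a,0,h-len(a),0,0,0) for a in(f,g)]))
E
```

```text
(no output)
```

View pics/both4.png

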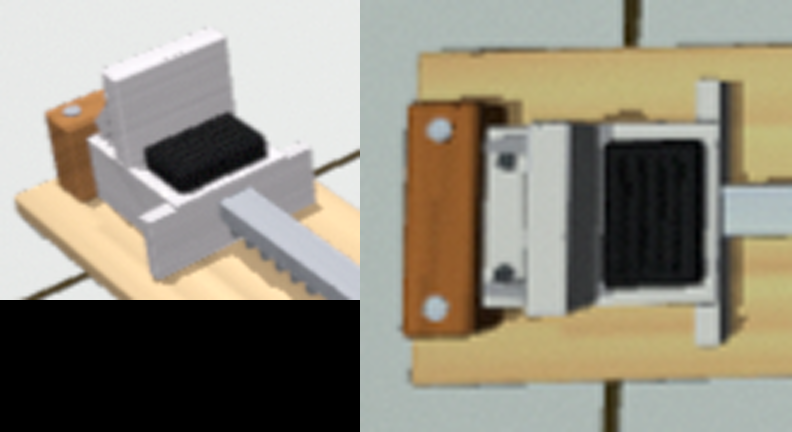

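The stop's back sits against the end block in the top view (edge x≈483, block face x≈481 at that height), and the button is up. I'll check numerically that the other things haven't moved, then hand in.

```bash
python3 - <<'E'
import cv2,pickle,numpy as np
from rig import r
d=pickle.load(open("c0.pkl","rb"))
for n,bx in (("side",{"loaf":(268,360,300,385),"bar":(358,418,285,338),"curl":(285,313,228,282),"scraper":(118,290,322,458)}),("top",{"curl":(255,280,228,255),"scraper":(243,300,360,408)})):
    a=d[n]["frame"];b=cv2.imread(f"pics/full_{n}4.png")[:,:,::-1]
    for k,(x0,x1,y0,y1) in bx.items():
        p,q=[cv2.cvtColor(np.ascontiguousarray(i[y0:y1,x0:x1]),cv2.COLOR_RGB2GRAY).astype(np.float32) for i in(a,b)]
        print(n,k,"shift px",np.round(cv2.phaseCorrelate(p,q)[0],2),"diff",abs(p-q).mean().round(2))
print(r.observe()["contact_force"].round(2))
E
```

```text
side loaf shift px [ 0.04 -0.05] diff 12.87
side bar shift px [-0.09 -0.02] diff 12.75
side curl shift px [-0.    0.04] diff 12.27
side scraper shift px [0.02 0.05] diff 12.71
top curl shift px [0.49 0.51] diff 11.08
top scraper shift px [ 0.04 -0.07] diff 13.44
[ 0.09  0.25 -0.25]
```

```bash
python3 -c "
from rig import r
print(r.close_job())"
```

```text
the job is handed in; nothing more can be done
None
```

The stop was pushed until it came up dead against the end block (about 7 N on the push); the button then sprang up, the arm is clear, the other things measured unmoved, and the job is handed in.

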